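# Spin-check the wafer turntable and brake it on the mark

### The arm

A 6-joint arm with a two-finger parallel gripper is mounted at the origin on the work surface. World frame = base frame: x ahead of the robot, y to its left, z up, the work surface at z = 0. Lengths are in m, angles in rad, forces in N, time in s.
With the tool pointing down it reaches from about 0.3 to 0.875 m from the base axis. Payload 4.2 kg.
Tool frame: the origin (TCP) lies between the finger pads; the fingertips stand 11 mm ahead of it and the grasp point (between the pads) lies 8 mm behind it; z points along the fingers, y is the line along which they close (so a half turn about z gives the same grasp; the last joint's range is limited). The gripper opens to 85 mm and grips with 20 to 120 N. Pads are 22 mm wide; open, the fingers measure 114 mm over their backs; the gripper's body (76 mm by 85 mm) begins 54 mm behind the grasp point. The pads swing forward as they close: fully open they stand 13 mm farther back than shut.
Start: joints at [-1.123, 0.32, 1.565, -0, 1.257, -0.02], TCP at [0.259, -0.513, 0.242] pointing down, gripper open.
Joint ranges: [-3.11, 3.11], [-0.84, 2.01], [0.21, 2.61], [-1.34, 4.49], [0.05, 2.63], [-2.56, 2.56]. Speed limits (rad/s): [2.57, 2.57, 3.14, 3.14, 3.14, 3.14].

### API

Orientations are given as a unit quaternion [x, y, z, w].
In Python, from rig import env, capture, workorder gives the robot as it stands.
- The arm moves only by the tool servo_tool, never from a script. Its arguments are lists of equal length, an entry for each row: "translation": the shift along the tool's x, y, z in mm, a list of three; "rotation": the turn, a rotation vector about the tool's x, y, z in rad, a list of three. A call has exactly 8 rows; each row shifts and turns the commanded pose from where the row before left it, along the tool's axes as they then stand; what a row does not reach is not made up. A row lasts 1/12 s, in which the tool goes at most 41.7 mm and 7.16 degrees, less where a joint would pass 70% of its speed; a pose out of reach is approached as far as the arm can. A call with a gripper value outside its range is refused whole. "claw" is the opening, from -1 (shut) to 1 (fully open), set as the call begins (left out, the last holds). The fingers move at their own pace and stop on an object; "grip_force" is the grip in N (left out, the last holds). Time passes only in rows, so rows that do not move let the fingers close, or fill a call up. It gives the time, the measured TCP pose, the force, the opening and the grip force at its end, in the units of the state.
- env.observe(): the state, without advancing time (a new reading comes with each control period).
- capture(name): name is "scene" or "top"; returns a dict with "pixels" (420x560x3 uint8, blue, green, red), "fx", "fy", "cx", "cy" (pixels), "origin" and "rotation" of the camera in the world. Camera axes: x right, y up, looking along -z (the intrinsics and any distortion apply to the point x, -y, -z); pixel columns grow to the right and rows downward; lengths in m; the calibration is good to about 2 mm. A picture is of the moment at which its call begins. There is no depth.
- workorder.close_job(): hands the job in; it is judged then, once.
The state is a dict: "clock": time; "joints": joint angles; "qd": joint speeds; "tau": joint torques, N m; "tool_pos": TCP position; "ee_rot": TCP orientation; "ft_force": force on the tool from outside, world axes, zero at the start; "ft_torque": the same for the moment, N m; "width": opening from 0.0 (shut) to 1.0 (fully open); "gripper_force": force on a finger pad.
Only numpy, scipy, OpenCV 4.12 (cv2) and the standard library are available. Lean on these libraries where they do the work, as an engineer would, in place of code of your own. Each camera call takes 0.05 s, during which the arm holds its last target. There are 200 camera calls.

### The job

Check that the black turntable wheel runs freely: flick one of its two upright posts with a fingertip so that the wheel spins by itself faster than one turn in five seconds, either way round, with nothing touching it. Then brake it by pressing a fingertip on its black face so that it stops with the red mark inside the green band on the base: catch it there, do not steer it slowly into the band by a post, do not rest on the face while it stands away from the band, and let go afterwards. Grip and lift nothing, and leave the nuts, glassware, tools and boxes around it where they are.

Things in the scene. Friction and masses are not known exactly. Their poses are not given: they have to be found in the camera images.
- turntable: fixed turntable base: a steel plate 300 x 300 x 12 mm, on it an aluminium drum 296 mm across whose top is 42 mm above the table; origin on the table under the wheel's axis. A green band is painted on the drum's top, outside the wheel, towards the base's +x axis, reaching 0.2 rad (11.5 degrees) to each side of it. The base may stand at any yaw
- home (a point): the point over the wheel's rim in the middle of the green band, 118 mm from the axis, at the height of the face
- mark (a point): the outer end of the red mark, a radial stripe 50 mm long and 12 mm wide on the black face; this point is 118 mm from the axis. The mark is home when this point is at home
- wheel (a joint): angle of the wheel, rad, anticlockwise positive seen from above, without stops and counting on past a full turn; 0, and every whole turn, is the red mark in the middle of the green band. It runs on a bearing (inertia about 0.006 kg m2, varying by a third) and slows by itself: half the speed is lost in 4 to 5 s
- axis_top (a point): the centre of the top of the wheel's face, on its upright axis, 60 mm above the table. The face is a black disc, 240 mm across, 9 mm thick, flat on top; no post passes within 95 mm of the axis. The wheel is sprung: pressed down it gives from about 7 N on, 1.5 N a mm, up to 8 mm, then is rigid. So pressed it stops within a tenth of a second
- post_a (a point): upright aluminium post on the wheel, 12 mm across, 30 mm tall, its top 90 mm above the table; this point is its foot on the face, 105 mm from the axis, a quarter turn anticlockwise from the red mark. Push it sideways to flick the wheel
- post_b (a point): the same post straight across the wheel, a quarter turn clockwise from the red mark
- clamp_nut1: first loose brass clamp nut, 24 mm across, 24 mm tall, standing on one corner of the turntable's base plate; origin under its centre. Leave alone
- clamp_nut2: second loose brass clamp nut, the same, on the corner diagonally across. Leave alone
- tweezer_stand: loose round black and steel stand 72 mm across holding tweezers upright, about 102 mm tall overall; origin under its centre. Leave alone
- amber_bottle: loose amber glass bottle, 60 mm across, 130 mm tall; origin under its centre. Leave alone
- dish: loose shallow glass dish, 90 mm across, 16 mm tall; origin under its centre. Leave alone
- sample_box: loose clear flat sample box 80 x 60 x 22 mm with a paper label; origin under its centre. Leave alone
- driver: loose screwdriver with an orange handle, 160 mm long, lying on the table. Leave alone

How it is judged:
By the outcome, as a careful person would: the job done as asked, in the order asked, and still so for the second after the job is handed in, with the robot touching nothing.
It also fails if it takes over 51 s, if anything falls off the work surface, if the arm or the gripper's body presses on something with over 40 N, if the wrist force passes 120 N, or if a joint passes its speed limit or range.

## Working session

There is one attempt and no reset: what is moved stays moved. The work goes in short steps, Python scripts to look and compute and a tool call to move; the robot and the scene stay as the last step left them, time stands still between calls to the robot, and variables do not carry over. Pictures are saved under pics/ and viewed, at most 10 in all, crops included, and the job is handed in when it is done.

Besides the shell and the picture viewer there is one more tool, called after "Request:" by a JSON object that holds its "fn" and its "kwargs". servo_tool: Moves the arm, as the interface text tells. Its arguments: {"type":"object","properties":{"translation":{"type":"array","items":{"type":"array","items":{"type":"number"}}},"rotation":{"type":"array","items":{"type":"array","items":{"type":"number"}}},"claw":{"type":"number"},"grip_force":{"type":"number"}},"required":["translation","rotation"]}

```bash
ls; mkdir -p pics; python3 - <<'E'
from rig import env,capture
import cv2
for n in("top","scene"):
    c=capture(n); cv2.imwrite(f"pics/{n}0.png",c["pixels"]); print({k:v for k,v in c.items() if k!="pixels"})
print(env.observe())
E
```

```text
pics
{'fx': 459.23354165727466, 'fy': 459.23354165727466, 'cx': 276.47760669550365, 'cy': 214.404132675516, 'origin': array([0.45666992, 0.00350001, 1.43305746]), 'rotation': array([ 0.0292351 , -0.02724008, -0.7006946 ,  0.71234146])}
{'fx': 389.90825456838627, 'fy': 389.90825456838627, 'cx': 276.87633626030726, 'cy': 202.73242159839023, 'origin': array([1.13685899, 0.29744284, 0.88826757]), 'rotation': array([0.16822038, 0.27806251, 0.80608764, 0.49457644])}
{'clock': 0.1, 'joints': array([-1.12302823e+00,  3.20235134e-01,  1.56556757e+00, -3.89320167e-05,
        1.25741210e+00, -2.00043748e-02]), 'qd': array([ 0.00057326, -0.0024195 , -0.00388891, -0.00036473,  0.00187433,
        0.00038731]), 'tau': array([-2.38275243e-04, -4.16408980e+01, -2.34704483e+01, -9.97644906e-05,
        4.85524753e-03, -1.05454563e-05]), 'tool_pos': array([ 0.25907459, -0.51286024,  0.24155812]), 'ee_rot': array([ 9.72771356e-01,  2.31765466e-01, -1.90246014e-04, -7.88665303e-04]), 'ft_force': array([-0.22557116,  0.44545254,  0.17865752]), 'ft_torque': array([ 0.07322773, -0.00661523, -0.03287047]), 'gripper_force': 0.0, 'width': 0.9999557464299932}
```

View pics/top0.png

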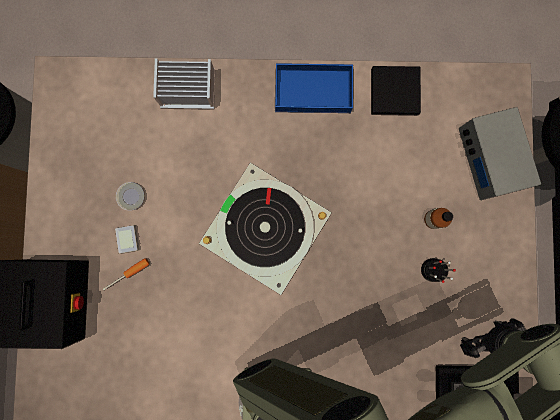

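View pics/scene0.png

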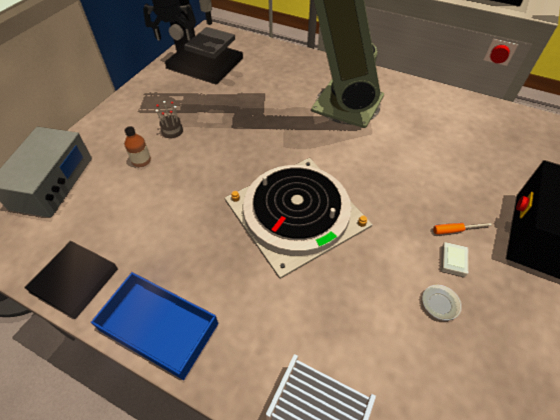

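```bash
cat > h.py <<'E'
import numpy as np, cv2
from scipy.spatial.transform import Rotation as R
def w2p(c,P):
    q=R.from_quat(c["rotation"]).inv().apply(np.atleast_2d(P)-c["origin"])
    return np.c_[c["cx"]+c["fx"]*q[:,0]/-q[:,2], c["cy"]-c["fy"]*q[:,1]/-q[:,2]]
def p2w(c,uv,z):
    uv=np.atleast_2d(uv).astype(float)
    d=np.c_[(uv[:,0]-c["cx"])/c["fx"],-(uv[:,1]-c["cy"])/c["fy"],-np.ones(len(uv))]
    d=R.from_quat(c["rotation"]).apply(d)
    return c["origin"]+d*((z-c["origin"][2])/d[:,2])[:,None]
def cen(c,kind,box=None):
    im=c["pixels"].astype(int);b,g,r=im[...,0],im[...,1],im[...,2]
    m=(r>120)&(g<70)&(b<70) if kind=="red" else (g>120)&(r<80)&(b<110)
    v,u=np.nonzero(m)
    if box: 
        k=(u>box[0])&(u<box[1])&(v>box[2])&(v<box[3]);u,v=u[k],v[k]
    return np.c_[u,v]
E
python3 - <<'E'
from h import *; from rig import capture
c=capture("top"); im=c["pixels"]
cv2.imwrite("pics/crop.png",cv2.resize(im[150:310,185:345],None,fx=3.75,fy=3.75,interpolation=cv2.INTER_CUBIC))
g=cen(c,"green",(190,340,150,310)); r=cen(c,"red",(190,340,150,310))
print(len(g),len(r),g.mean(0),r.mean(0))
print(p2w(c,g,.042).mean(0),p2w(c,r,.06).mean(0), p2w(c,[264,227],.06))
E
```

```text
124 62 [227.35483871 203.65322581] [268.0483871  195.61290323]
[0.59839847 0.15846023 0.042     ] [0.6228806  0.03459224 0.06      ] [[0.52813275 0.04500386 0.06      ]]
```

View pics/crop.png

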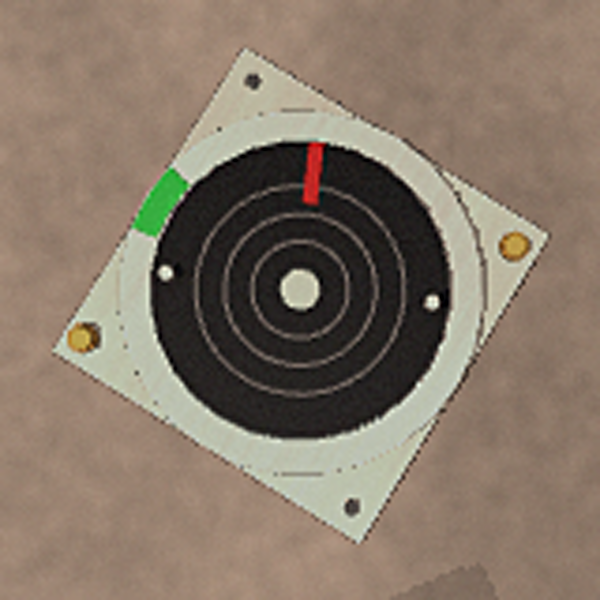

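```bash
cat >> h.py <<'E'
def px(a): return [185+(a[0]+.5)/3.75-.5,150+(a[1]+.5)/3.75-.5]
E
python3 - <<'E'
from h import *; from rig import capture,env
c=capture("top")
ax=p2w(c,px((300,289)),.06)[0]
A=p2w(c,px((165,272)),.09)[0];B=p2w(c,px((432,301)),.09)[0]
ax2=(A+B)/2; print("axis",ax,ax2,"posts",A,B,np.linalg.norm(A-B)/2)
m=p2w(c,px((316,144)),.06)[0]; g=p2w(c,cen(c,"green",(190,340,150,310)),.042).mean(0)
n=p2w(c,[px((84,338)),px((515,246))],.036); print("nuts",n, n.mean(0))
for a in(ax,ax2):
  an=lambda p:np.degrees(np.arctan2(*(p-a)[1::-1]))
  print("deg mark",an(m),"band",an(g),"A",an(A),"B",an(B), np.linalg.norm((m-a)[:2]),np.linalg.norm((g-a)[:2]))
o=env.observe();Rm=R.from_quat(o["ee_rot"]);print(Rm.as_matrix().round(3))
an=np.arctan2(*(B-ax2)[1::-1]);t=np.array([-np.sin(an),np.cos(an),0])
print("tangent",t, "tool",Rm.inv().apply(t))
P=B-t*.065; 
for z in(.15,.08): 
  P[2]=z; print(P, Rm.inv().apply(P-o["tool_pos"])*1000)
E
```

```text
axis [0.52906266 0.04312514 0.06      ] [0.52942359 0.04355476 0.09      ] posts [0.53904203 0.14800156 0.09      ] [ 0.51980515 -0.06089205  0.09      ] 0.10488874715498678
nuts [[ 0.48769643  0.21813594  0.036     ]
 [ 0.56821983 -0.13042889  0.036     ]] [0.52795813 0.04385352 0.036     ]
deg mark -5.224655801139936 band 59.09461652225064 A 84.56446484827423 B -95.08591003782564 0.11732137687676698 0.1345574061254022
deg mark -5.4502591176414175 band 59.13268185635958 A 84.7385092483376 B -95.26149075166234 0.11700197151706516 0.13400343622507704
[[ 0.893  0.451 -0.   ]
 [ 0.451 -0.893  0.001]
 [ 0.    -0.001 -1.   ]]
tangent [ 0.99578656 -0.09170133  0.        ] tool [ 8.47455910e-01  5.30865533e-01 -5.16118449e-04]
[ 0.45507903 -0.05493146  0.15      ] [ 381.42234506 -320.42874011   92.14167496]
[ 0.45507903 -0.05493146  0.08      ] [ 381.42194218 -320.36004155  162.14164125]
```

Request:
{"fn": "servo_tool", "kwargs": {"translation": [[29, -24.5, 4], [29, -24.5, 4], [29, -24.5, 4], [29, -24.5, 4], [29, -24.5, 4], [29, -24.5, 4], [29, -24.5, 4], [29, -24.5, 4]], "rotation": [[0, 0, 0], [0, 0, 0], [0, 0, 0], [0, 0, 0], [0, 0, 0], [0, 0, 0], [0, 0, 0], [0, 0, 0]], "claw": -1}}

```text
clock: 0.87
tool_pos: [0.3782, -0.2319, 0.2102]
ee_rot: [0.973, 0.232, 0.0, 0.0]
ft_force: [0.3, -0.2, -0.5]
width: 0.001
gripper_force: 0.0
```

Request:
{"fn": "servo_tool", "kwargs": {"translation": [[29.5, -24.5, 4], [29.5, -24.5, 4], [29.5, -24.5, 4], [29.5, -24.5, 4], [29.5, -24.5, 4], [0, 0, 0], [0, 0, 0], [0, 0, 0]], "rotation": [[0, 0, 0], [0, 0, 0], [0, 0, 0], [0, 0, 0], [0, 0, 0], [0, 0, 0.12], [0, 0, 0.12], [0, 0, 0.12]]}}

```text
clock: 1.53
tool_pos: [0.4545, -0.0568, 0.19]
ee_rot: [0.999, 0.052, -0.0, 0.0]
ft_force: [0.2, -0.5, 0.4]
width: -0.002
gripper_force: 0.0
```

Request:
{"fn": "servo_tool", "kwargs": {"translation": [[0, 0, 0], [0, 0, 0], [0, 0, 10], [0, 0, 10], [0, 0, 10], [0, 0, 0], [0, 0, 0], [0, 0, 0]], "rotation": [[0, 0, 0.12], [0, 0, 0.08], [0, 0, 0], [0, 0, 0], [0, 0, 0], [0, 0, 0], [0, 0, 0], [0, 0, 0]]}}

```text
clock: 2.2
tool_pos: [0.4547, -0.0579, 0.1607]
ee_rot: [0.999, -0.046, 0.0, 0.0]
ft_force: [0.3, 0.2, -0.3]
width: 0.001
gripper_force: 0.0
```

```bash
cat > s.py <<'E'
from h import *; from rig import env
import sys
o=env.observe();Rm=R.from_quat(o["ee_rot"]);print(o["clock"],o["tool_pos"],o["ft_force"].round(1),o["width"]);print(Rm.as_matrix().round(3))
T=np.array([float(x) for x in sys.argv[1:4]]);print(Rm.inv().apply(T-o["tool_pos"])*1000)
E
python3 s.py 0.455 -0.055 0.084
```

```text
2.2 [ 0.45469976 -0.05790037  0.16072752] [ 0.3  0.2 -0.3] 0.0009525268221412448
[[ 0.996 -0.092  0.001]
 [-0.092 -0.996 -0.   ]
 [ 0.001  0.    -1.   ]]
[-2.13783654e-02 -2.92556878e+00  7.67271509e+01]
```

Request:
{"fn": "servo_tool", "kwargs": {"translation": [[0, -3, 20], [0, 0, 28], [0, 0, 20], [0, 0, 9], [0, 0, 0], [0, 0, 0], [0, 0, 0], [0, 0, 0]], "rotation": [[0, 0, 0], [0, 0, 0], [0, 0, 0], [0, 0, 0], [0, 0, 0], [0, 0, 0], [0, 0, 0], [0, 0, 0]]}}

```text
clock: 2.87
tool_pos: [0.4558, -0.055, 0.0846]
ee_rot: [0.999, -0.046, 0.002, 0.0]
ft_force: [-0.5, -0.4, -0.3]
width: -0.002
gripper_force: 0.0
```

Request:
{"fn": "servo_tool", "kwargs": {"translation": [[10, 0, 0], [18, 0, 0], [22, 0, 0], [22, 0, 0], [12, 0, -12], [0, 0, -30], [0, 0, -20], [0, 0, 0]], "rotation": [[0, 0, 0], [0, 0, 0], [0, 0, 0], [0, 0, 0], [0, 0, 0], [0, 0, 0], [0, 0, 0], [0, 0, 0]]}}

```text
clock: 3.53
tool_pos: [0.5423, -0.0631, 0.1501]
ee_rot: [0.999, -0.046, 0.005, 0.0]
ft_force: [0.8, 0.6, 0.8]
width: -0.002
gripper_force: 0.0
```

```bash
cat > m.py <<'E'
from h import *; from rig import env,capture
import sys
AX=np.array([.5292,.0435,.06]);BAND=59.1
def meas(n=2):
    out=[]
    for _ in range(n):
        t=env.observe()["clock"];c=capture("top");r=cen(c,"red",(190,340,150,310))
        if len(r)<15: out.append((t,None,len(r)));continue
        p=p2w(c,r,.06).mean(0)-AX; out.append((t,(np.degrees(np.arctan2(p[1],p[0]))-BAND)%360,len(r)))
    return out,c
if __name__=="__main__":
    o,c=meas(int(sys.argv[1])); print(o)
    if len(sys.argv)>2: cv2.imwrite("pics/"+sys.argv[2],cv2.resize(c["pixels"][150:310,185:345],None,fx=3.75,fy=3.75))
    import os; os.system("python3 s.py 0.5292 -0.017 0.084")
E
python3 m.py 4 a.png
```

```text
3.7333 [ 0.53787661 -0.06250409  0.14463988] [ 0.1 -0.2 -0.8] 0.003204861450574018
[[ 0.996 -0.092 -0.001]
 [-0.092 -0.996  0.   ]
 [-0.001  0.    -1.   ]]
[-12.75119811 -44.5123633   60.65606208]
[(3.5333, np.float64(9.119932960341224), 71), (3.5833, np.float64(17.87662540082443), 70), (3.6333, np.float64(26.451778607700327), 75), (3.6833, np.float64(34.87897559867816), 72)]
```

View pics/a.png

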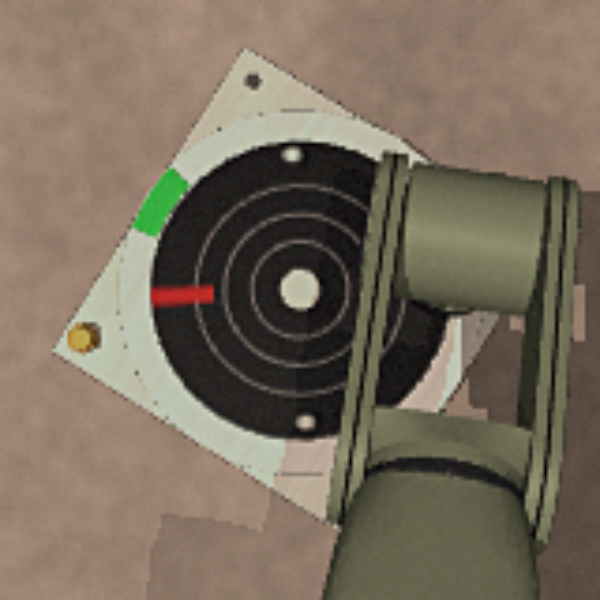

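Request:
{"fn": "servo_tool", "kwargs": {"translation": [[-4, -20, 0], [-4, -20, 0], [-4, -20, 0], [0, 0, 15], [0, 0, 20], [0, 0, 20], [0, 0, 7], [0, 0, 0]], "rotation": [[0, 0, 0], [0, 0, 0], [0, 0, 0], [0, 0, 0], [0, 0, 0], [0, 0, 0], [0, 0, 0], [0, 0, 0]]}}

```text
clock: 4.4
tool_pos: [0.5299, -0.0017, 0.0808]
ee_rot: [0.999, -0.046, -0.003, 0.0]
ft_force: [-0.6, -0.2, 0.5]
width: -0.003
gripper_force: 0.0
```

Request:
{"fn": "servo_tool", "kwargs": {"translation": [[0, 0, 0], [0, 0, 0], [0, 0, 0], [0, 0, 0], [0, 0, 0], [0, 0, 0], [0, 0, 0], [0, 0, 0]], "rotation": [[0, 0, 0], [0, 0, 0], [0, 0, 0], [0, 0, 0], [0, 0, 0], [0, 0, 0], [0, 0, 0], [0, 0, 0]]}}

```text
clock: 5.07
tool_pos: [0.5319, -0.0017, 0.0834]
ee_rot: [0.999, -0.046, 0.0, 0.0]
ft_force: [0.7, -0.0, -0.4]
width: 0.003
gripper_force: 0.0
```

```bash
python3 m.py 3
```

```text
5.2167 [ 0.53188235 -0.00174138  0.08332227] [-0.2 -0.4  0.1] -0.0008993989219025873
[[ 0.996 -0.092  0.   ]
 [-0.092 -0.996 -0.   ]
 [ 0.     0.    -1.   ]]
[-1.26638521 15.44080939 -0.67628963]
[(5.0667, None, 0), (5.1167, None, 3), (5.1667, np.float64(258.9906713873471), 19)]
```

Request:
{"fn": "servo_tool", "kwargs": {"translation": [[0, 0, 0], [0, 0, 0], [0, 0, 0], [0, 0, 0], [0, 0, 0], [0, 0, 0], [0, 0, 0], [0, 0, 0]], "rotation": [[0, 0, 0], [0, 0, 0], [0, 0, 0], [0, 0, 0], [0, 0, 0], [0, 0, 0], [0, 0, 0], [0, 0, 0]]}}

```text
clock: 5.88
tool_pos: [0.5319, -0.0017, 0.0833]
ee_rot: [0.999, -0.046, 0.0, 0.0]
ft_force: [-0.3, 0.8, -0.4]
width: 0.001
gripper_force: 0.0
```

Request:
{"fn": "servo_tool", "kwargs": {"translation": [[0, 0, 0], [0, 0, 0], [0, 0, 0], [0, 0, 0], [0, 0, 0], [0, 0, 0], [0, 0, 0], [0, 0, 0]], "rotation": [[0, 0, 0], [0, 0, 0], [0, 0, 0], [0, 0, 0], [0, 0, 0], [0, 0, 0], [0, 0, 0], [0, 0, 0]]}}

```text
clock: 6.55
tool_pos: [0.5319, -0.0017, 0.0833]
ee_rot: [0.999, -0.046, 0.0, 0.0]
ft_force: [0.1, -0.8, 1.4]
width: 0.004
gripper_force: 0.0
```

Request:
{"fn": "servo_tool", "kwargs": {"translation": [[0, 0, 0], [0, 0, 0], [0, 0, 0], [0, 0, 0], [0, 0, 0], [0, 0, 0], [0, 0, 0], [0, 0, 0]], "rotation": [[0, 0, 0], [0, 0, 0], [0, 0, 0], [0, 0, 0], [0, 0, 0], [0, 0, 0], [0, 0, 0], [0, 0, 0]]}}

```text
clock: 7.22
tool_pos: [0.5319, -0.0017, 0.0833]
ee_rot: [0.999, -0.046, 0.0, 0.0]
ft_force: [-0.1, -0.1, -1.1]
width: 0.001
gripper_force: 0.0
```

Request:
{"fn": "servo_tool", "kwargs": {"translation": [[0, 0, 0], [0, 0, 0], [0, 0, 0], [0, 0, 0], [0, 0, 0], [0, 0, 0], [0, 0, 0], [0, 0, 0]], "rotation": [[0, 0, 0], [0, 0, 0], [0, 0, 0], [0, 0, 0], [0, 0, 0], [0, 0, 0], [0, 0, 0], [0, 0, 0]]}}

```text
clock: 7.88
tool_pos: [0.5319, -0.0017, 0.0833]
ee_rot: [0.999, -0.046, 0.0, 0.0]
ft_force: [0.6, 0.0, -0.3]
width: 0.003
gripper_force: 0.0
```

Request:
{"fn": "servo_tool", "kwargs": {"translation": [[0, 0, 0], [0, 0, 0], [0, 0, 0], [0, 0, 0], [0, 0, 0], [0, 0, 0], [0, 0, 0], [0, 0, 0]], "rotation": [[0, 0, 0], [0, 0, 0], [0, 0, 0], [0, 0, 0], [0, 0, 0], [0, 0, 0], [0, 0, 0], [0, 0, 0]]}}

```text
clock: 8.55
tool_pos: [0.5319, -0.0017, 0.0833]
ee_rot: [0.999, -0.046, 0.0, 0.0]
ft_force: [-0.6, -0.4, -0.4]
width: 0.001
gripper_force: 0.0
```

```bash
python3 m.py 5
```

```text
8.8 [ 0.53187815 -0.00175475  0.0833065 ] [-0.4 -0.3  0.9] 0.004919167029889742
[[ 0.996 -0.092  0.   ]
 [-0.092 -0.996 -0.   ]
 [ 0.     0.    -1.   ]]
[-1.26261224 15.42717476 -0.69221264]
[(8.55, None, 0), (8.6, None, 0), (8.65, None, 0), (8.7, None, 0), (8.75, None, 0)]
```

Request:
{"fn": "servo_tool", "kwargs": {"translation": [[0, 0, 0], [0, 0, 0], [0, 0, 0], [0, 0, 0], [0, 0, 0], [0, 0, 0], [0, 0, 0], [0, 0, 0]], "rotation": [[0, 0, 0], [0, 0, 0], [0, 0, 0], [0, 0, 0], [0, 0, 0], [0, 0, 0], [0, 0, 0], [0, 0, 0]]}}

```text
clock: 9.47
tool_pos: [0.5319, -0.0017, 0.0833]
ee_rot: [0.999, -0.046, 0.0, 0.0]
ft_force: [0.3, 0.6, -0.4]
width: 0.005
gripper_force: 0.0
```

Request:
{"fn": "servo_tool", "kwargs": {"translation": [[0, 0, 0], [0, 0, 0], [0, 0, 0], [0, 0, 0], [0, 0, 0], [0, 0, 0], [0, 0, 0], [0, 0, 0]], "rotation": [[0, 0, 0], [0, 0, 0], [0, 0, 0], [0, 0, 0], [0, 0, 0], [0, 0, 0], [0, 0, 0], [0, 0, 0]]}}

```text
clock: 10.13
tool_pos: [0.5319, -0.0017, 0.0833]
ee_rot: [0.999, -0.046, 0.0, 0.0]
ft_force: [-0.6, 0.4, -0.2]
width: -0.004
gripper_force: 0.0
```

```bash
python3 - <<'E'
from m import *
for i in range(6):
    t=env.observe()["clock"];n="scene" if i%2 else "top";c=capture(n)
    b=(190,340,150,310) if n=="top" else (245,352,160,245)
    r=cen(c,"red",b)
    if len(r)<5: print(t,n,len(r));continue
    p=p2w(c,r,.06).mean(0)-AX; print(t,n,len(r),round((np.degrees(np.arctan2(p[1],p[0]))-BAND)%360,1),np.linalg.norm(p[:2]).round(4))
E
```

```text
10.1333 top 62 332.3 0.0936
10.1833 scene 92 335.4 0.0943
10.2333 top 63 337.3 0.0941
10.2833 scene 91 340.5 0.0945
10.3333 top 63 342.3 0.0937
10.3833 scene 92 345.4 0.0943
```

Request:
{"fn": "servo_tool", "kwargs": {"translation": [[0, 0, 5], [0, 0, 8], [0, 0, 5], [0, 0, 0], [0, 0, 0], [0, 0, 0], [0, 0, 0], [0, 0, 0]], "rotation": [[0, 0, 0], [0, 0, 0], [0, 0, 0], [0, 0, 0], [0, 0, 0], [0, 0, 0], [0, 0, 0], [0, 0, 0]]}}

```text
clock: 11.1
tool_pos: [0.5334, -0.0019, 0.0667]
ee_rot: [0.999, -0.046, 0.002, 0.0]
ft_force: [-0.1, -0.1, 12.4]
width: 0.002
gripper_force: 6.4
```

```bash
python3 m.py 2; python3 m.py 1 b.png
```

```text
11.2 [ 0.53338525 -0.00185647  0.06675069] [-0.8 -0.8 13.7] -0.0009118245229141089
[[ 0.996 -0.092  0.004]
 [-0.092 -0.996 -0.   ]
 [ 0.004 -0.    -1.   ]]
[ -2.70962691  15.46345608 -17.2603927 ]
[(11.1, np.float64(356.1521291997307), 63), (11.15, np.float64(356.21200154378533), 62)]
11.25 [ 0.53338965 -0.00188901  0.06672229] [-1.6  0.1 12.3] -0.0064376225778307065
[[ 0.996 -0.092  0.004]
 [-0.092 -0.996 -0.   ]
 [ 0.004 -0.    -1.   ]]
[ -2.71639087  15.43196323 -17.28843929]
[(11.2, np.float64(356.21200154378533), 62)]
```

View pics/b.png

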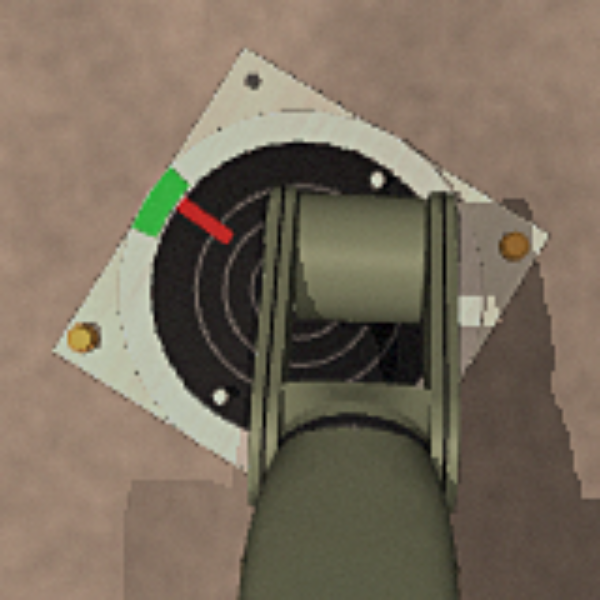

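The wheel has stopped with the red mark about 4° from the middle of the band. Mark at (180,203) and band at (160,202) in the crop. Now I'll let go.

Request:
{"fn": "servo_tool", "kwargs": {"translation": [[0, 0, -15], [0, 0, -25], [0, 0, -25], [0, 0, -25], [0, 0, -10], [0, 0, 0], [0, 0, 0], [0, 0, 0]], "rotation": [[0, 0, 0], [0, 0, 0], [0, 0, 0], [0, 0, 0], [0, 0, 0], [0, 0, 0], [0, 0, 0], [0, 0, 0]]}}

```text
clock: 11.92
tool_pos: [0.5308, -0.0017, 0.1634]
ee_rot: [0.999, -0.046, -0.002, 0.0]
ft_force: [-0.2, -0.3, -1.2]
width: 0.001
gripper_force: 0.0
```

```bash
python3 m.py 8
```

```text
12.3167 [ 0.53178048 -0.00172413  0.16492116] [ 1.2 -0.2  0.4] 0.0016962681137377275
[[ 0.996 -0.092 -0.001]
 [-0.092 -0.996 -0.   ]
 [-0.001  0.    -1.   ]]
[-1.11093347 15.43857298 80.92380088]
[(11.9167, np.float64(336.25544626810546), 59), (11.9667, np.float64(334.99159904133296), 59), (12.0167, np.float64(333.602876059005), 57), (12.0667, np.float64(332.482471998201), 56), (12.1167, np.float64(331.03983342557973), 54), (12.1667, np.float64(329.74083747961316), 53), (12.2167, np.float64(328.5506377535201), 46), (12.2667, np.float64(327.1522688301568), 45)]
```

Request:
{"fn": "servo_tool", "kwargs": {"translation": [[-21, 6.6, 0], [-21, 6.6, 0], [-21, 6.6, 0], [-21, 6.6, 0], [-21, 6.6, 0], [0, 0, 0], [0, 0, 0], [0, 0, 0]], "rotation": [[0, 0, 0], [0, 0, 0], [0, 0, 0], [0, 0, 0], [0, 0, 0], [0, 0, 0], [0, 0, 0], [0, 0, 0]]}}

```text
clock: 12.98
tool_pos: [0.4252, -0.025, 0.1657]
ee_rot: [0.999, -0.046, 0.001, 0.0]
ft_force: [-0.2, 0.2, -0.0]
width: 0.001
gripper_force: 0.0
```

Request:
{"fn": "servo_tool", "kwargs": {"translation": [[0, 0, 0], [0, 0, 0], [0, 0, 0], [0, 0, 0], [0, 0, 0], [0, 0, 0], [0, 0, 0], [0, 0, 0]], "rotation": [[0, 0, 0], [0, 0, 0], [0, 0, 0], [0, 0, 0], [0, 0, 0], [0, 0, 0], [0, 0, 0], [0, 0, 0]]}}

```text
clock: 13.65
tool_pos: [0.4243, -0.0249, 0.1653]
ee_rot: [0.999, -0.046, 0.0, 0.0]
ft_force: [-0.7, -0.2, 0.2]
width: -0.001
gripper_force: 0.0
```

Request:
{"fn": "servo_tool", "kwargs": {"translation": [[0, 0, 0], [0, 0, 0], [0, 0, 0], [0, 0, 0], [0, 0, 0], [0, 0, 0], [0, 0, 0], [0, 0, 0]], "rotation": [[0, 0, 0], [0, 0, 0], [0, 0, 0], [0, 0, 0], [0, 0, 0], [0, 0, 0], [0, 0, 0], [0, 0, 0]]}}

```text
clock: 14.32
tool_pos: [0.4243, -0.0249, 0.1653]
ee_rot: [0.999, -0.046, 0.0, 0.0]
ft_force: [0.6, 1.2, 1.1]
width: 0.004
gripper_force: 0.0
```

Request:
{"fn": "servo_tool", "kwargs": {"translation": [[0, 0, 0], [0, 0, 0], [0, 0, 0], [0, 0, 0], [0, 0, 0], [0, 0, 0], [0, 0, 0], [0, 0, 0]], "rotation": [[0, 0, 0], [0, 0, 0], [0, 0, 0], [0, 0, 0], [0, 0, 0], [0, 0, 0], [0, 0, 0], [0, 0, 0]]}}

```text
clock: 14.98
tool_pos: [0.4243, -0.0249, 0.1653]
ee_rot: [0.999, -0.046, 0.0, 0.0]
ft_force: [0.6, -0.1, 0.6]
width: 0.0
gripper_force: 0.0
```

Request:
{"fn": "servo_tool", "kwargs": {"translation": [[0, 0, 0], [0, 0, 0], [0, 0, 0], [0, 0, 0], [0, 0, 0], [0, 0, 0], [0, 0, 0], [0, 0, 0]], "rotation": [[0, 0, 0], [0, 0, 0], [0, 0, 0], [0, 0, 0], [0, 0, 0], [0, 0, 0], [0, 0, 0], [0, 0, 0]]}}

```text
clock: 15.65
tool_pos: [0.4243, -0.0249, 0.1653]
ee_rot: [0.999, -0.046, 0.0, 0.0]
ft_force: [-0.5, -0.4, -0.1]
width: -0.006
gripper_force: 0.0
```

```bash
cat > m2.py <<'E'
from m import *
o=env.observe()
X=[]
for i in range(int(sys.argv[1])):
    t=env.observe()["clock"];n="top" if i%2 else "scene";c=capture(n)
    if n=="scene":cs=c
    b=(190,340,150,310) if n=="top" else (245,352,160,245)
    r=cen(c,"red",b)
    if len(r)<5: print(t,n,len(r));continue
    p=p2w(c,r,.06).mean(0)-AX; X.append((t,n,len(r),round((np.degrees(np.arctan2(p[1],p[0]))-BAND)%360,1),p[:2].round(3)))
for x in X:print(*x)
if len(sys.argv)>2: cv2.imwrite("pics/"+sys.argv[2],cs["pixels"])
print(o["tool_pos"],o["clock"])
E
python3 m2.py 4 c.png
```

```text
15.65 scene 87 284.2 [ 0.089 -0.027]
15.7 top 67 283.6 [ 0.09  -0.028]
15.75 scene 88 284.1 [ 0.089 -0.027]
15.8 top 67 283.6 [ 0.09  -0.028]
[ 0.42429494 -0.02490581  0.16530166] 15.65
```

Request:
{"fn": "servo_tool", "kwargs": {"translation": [[7, 6, 15], [6, 6, 25], [0, 0, 25], [0, 0, 16], [0, 0, 0], [0, 0, 0], [0, 0, 0], [0, 0, 0]], "rotation": [[0, 0, 0], [0, 0, 0], [0, 0, 0], [0, 0, 0], [0, 0, 0], [0, 0, 0], [0, 0, 0], [0, 0, 0]]}}

```text
clock: 16.52
tool_pos: [0.4372, -0.0381, 0.0855]
ee_rot: [0.999, -0.046, 0.001, 0.0]
ft_force: [-0.1, 0.0, -0.3]
width: 0.0
gripper_force: 0.0
```

Request:
{"fn": "servo_tool", "kwargs": {"translation": [[10, 2, 0], [18, 3.7, 0], [20, 4, 0], [20, 4, 0], [11, 2, -12], [0, 0, -30], [0, 0, -20], [0, 0, 0]], "rotation": [[0, 0, 0], [0, 0, 0], [0, 0, 0], [0, 0, 0], [0, 0, 0], [0, 0, 0], [0, 0, 0], [0, 0, 0]]}}

```text
clock: 17.18
tool_pos: [0.5174, -0.0617, 0.1512]
ee_rot: [0.999, -0.046, 0.005, 0.001]
ft_force: [0.2, -0.8, 0.2]
width: 0.0
gripper_force: 0.0
```

```bash
python3 m2.py 4; python3 s.py 0.479 0.0395 0.083
```

```text
17.1833 scene 98 351.7 [0.06  0.073]
17.2333 top 71 359.0 [0.05 0.08]
17.2833 scene 90 7.4 [0.038 0.087]
17.3333 top 73 14.7 [0.026 0.091]
[ 0.5173957  -0.06169281  0.15118839] 17.1833
17.3833 [ 0.51295058 -0.06094574  0.14576092] [-0.8 -0.2 -0.1] 0.000995077613826326
[[ 0.996 -0.092 -0.001]
 [-0.092 -0.996  0.   ]
 [-0.001  0.    -1.   ]]
[-42.98500299 -96.89882779  62.79990026]
```

Request:
{"fn": "servo_tool", "kwargs": {"translation": [[-11, -24, 0], [-11, -25, 0], [-11, -24, 0], [-10, -24, 0], [0, 0, 15], [0, 0, 25], [0, 0, 17], [0, 0, 6]], "rotation": [[0, 0, 0], [0, 0, 0], [0, 0, 0], [0, 0, 0], [0, 0, 0], [0, 0, 0], [0, 0, 0], [0, 0, 0]]}}

```text
clock: 18.05
tool_pos: [0.4769, 0.0397, 0.0802]
ee_rot: [0.999, -0.046, -0.003, 0.0]
ft_force: [-0.2, -0.9, -0.1]
width: 0.004
gripper_force: 0.0
```

Request:
{"fn": "servo_tool", "kwargs": {"translation": [[0, 0, 0], [0, 0, 0], [0, 0, 0], [0, 0, 0], [0, 0, 0], [0, 0, 0], [0, 0, 0], [0, 0, 0]], "rotation": [[0, 0, 0], [0, 0, 0], [0, 0, 0], [0, 0, 0], [0, 0, 0], [0, 0, 0], [0, 0, 0], [0, 0, 0]]}}

```text
clock: 18.72
tool_pos: [0.4796, 0.0395, 0.0836]
ee_rot: [0.999, -0.046, 0.0, 0.0]
ft_force: [-0.5, 0.4, 0.3]
width: 0.004
gripper_force: 0.0
```

Request:
{"fn": "servo_tool", "kwargs": {"translation": [[0, 0, 0], [0, 0, 0], [0, 0, 0], [0, 0, 0], [0, 0, 0], [0, 0, 0], [0, 0, 0], [0, 0, 0]], "rotation": [[0, 0, 0], [0, 0, 0], [0, 0, 0], [0, 0, 0], [0, 0, 0], [0, 0, 0], [0, 0, 0], [0, 0, 0]]}}

```text
clock: 19.38
tool_pos: [0.4795, 0.0396, 0.0833]
ee_rot: [0.999, -0.046, 0.0, 0.0]
ft_force: [0.8, -0.9, 0.6]
width: -0.001
gripper_force: 0.0
```

Request:
{"fn": "servo_tool", "kwargs": {"translation": [[0, 0, 0], [0, 0, 0], [0, 0, 0], [0, 0, 0], [0, 0, 0], [0, 0, 0], [0, 0, 0], [0, 0, 0]], "rotation": [[0, 0, 0], [0, 0, 0], [0, 0, 0], [0, 0, 0], [0, 0, 0], [0, 0, 0], [0, 0, 0], [0, 0, 0]]}}

```text
clock: 20.05
tool_pos: [0.4795, 0.0396, 0.0833]
ee_rot: [0.999, -0.046, 0.0, 0.0]
ft_force: [0.6, 0.4, 0.4]
width: -0.001
gripper_force: 0.0
```

Request:
{"fn": "servo_tool", "kwargs": {"translation": [[0, 0, 0], [0, 0, 0], [0, 0, 0], [0, 0, 0], [0, 0, 0], [0, 0, 0], [0, 0, 0], [0, 0, 0]], "rotation": [[0, 0, 0], [0, 0, 0], [0, 0, 0], [0, 0, 0], [0, 0, 0], [0, 0, 0], [0, 0, 0], [0, 0, 0]]}}

```text
clock: 20.72
tool_pos: [0.4795, 0.0396, 0.0833]
ee_rot: [0.999, -0.046, 0.0, 0.0]
ft_force: [-0.3, -0.2, -0.2]
width: 0.001
gripper_force: 0.0
```

```bash
python3 m2.py 6; python3 s.py 0.479 0.0395 0.083
```

```text
20.9667 top 2
20.7167 scene 77 52.6 [-0.035  0.088]
20.7667 top 29 56.5 [-0.047  0.098]
20.8167 scene 78 61.1 [-0.047  0.081]
20.8667 top 17 64.7 [-0.062  0.092]
20.9167 scene 73 69.3 [-0.059  0.074]
[0.47950757 0.03955539 0.08330722] 20.7167
21.0167 [0.47948609 0.03955373 0.0833066 ] [0.4 0.2 0.2] -0.00039384576963458635
[[ 0.996 -0.092  0.   ]
 [-0.092 -0.996 -0.   ]
 [ 0.     0.    -1.   ]]
[-0.47911213  0.09822158  0.30656436]
```

Request:
{"fn": "servo_tool", "kwargs": {"translation": [[0, 0, 0], [0, 0, 0], [0, 0, 0], [0, 0, 0], [0, 0, 0], [0, 0, 0], [0, 0, 0], [0, 0, 0]], "rotation": [[0, 0, 0], [0, 0, 0], [0, 0, 0], [0, 0, 0], [0, 0, 0], [0, 0, 0], [0, 0, 0], [0, 0, 0]]}}

```text
clock: 21.68
tool_pos: [0.4795, 0.0396, 0.0833]
ee_rot: [0.999, -0.046, 0.0, 0.0]
ft_force: [-0.2, -0.2, 0.4]
width: 0.001
gripper_force: 0.0
```

Request:
{"fn": "servo_tool", "kwargs": {"translation": [[0, 0, 0], [0, 0, 0], [0, 0, 0], [0, 0, 0], [0, 0, 0], [0, 0, 0], [0, 0, 0], [0, 0, 0]], "rotation": [[0, 0, 0], [0, 0, 0], [0, 0, 0], [0, 0, 0], [0, 0, 0], [0, 0, 0], [0, 0, 0], [0, 0, 0]]}}

```text
clock: 22.35
tool_pos: [0.4795, 0.0395, 0.0833]
ee_rot: [0.999, -0.046, 0.0, 0.0]
ft_force: [-0.1, 0.7, -0.3]
width: 0.001
gripper_force: 0.0
```

Request:
{"fn": "servo_tool", "kwargs": {"translation": [[0, 0, 0], [0, 0, 0], [0, 0, 0], [0, 0, 0], [0, 0, 0], [0, 0, 0], [0, 0, 0], [0, 0, 0]], "rotation": [[0, 0, 0], [0, 0, 0], [0, 0, 0], [0, 0, 0], [0, 0, 0], [0, 0, 0], [0, 0, 0], [0, 0, 0]]}}

```text
clock: 23.02
tool_pos: [0.4795, 0.0396, 0.0833]
ee_rot: [0.999, -0.046, 0.0, 0.0]
ft_force: [-0.3, -0.1, 0.1]
width: -0.001
gripper_force: 0.0
```

Request:
{"fn": "servo_tool", "kwargs": {"translation": [[0, 0, 0], [0, 0, 0], [0, 0, 0], [0, 0, 0], [0, 0, 0], [0, 0, 0], [0, 0, 0], [0, 0, 0]], "rotation": [[0, 0, 0], [0, 0, 0], [0, 0, 0], [0, 0, 0], [0, 0, 0], [0, 0, 0], [0, 0, 0], [0, 0, 0]]}}

```text
clock: 23.68
tool_pos: [0.4795, 0.0396, 0.0833]
ee_rot: [0.999, -0.046, 0.0, 0.0]
ft_force: [0.2, 1.0, 0.4]
width: -0.002
gripper_force: 0.0
```

Request:
{"fn": "servo_tool", "kwargs": {"translation": [[0, 0, 0], [0, 0, 0], [0, 0, 0], [0, 0, 0], [0, 0, 0], [0, 0, 0], [0, 0, 0], [0, 0, 0]], "rotation": [[0, 0, 0], [0, 0, 0], [0, 0, 0], [0, 0, 0], [0, 0, 0], [0, 0, 0], [0, 0, 0], [0, 0, 0]]}}

```text
clock: 24.35
tool_pos: [0.4795, 0.0396, 0.0833]
ee_rot: [0.999, -0.046, 0.0, 0.0]
ft_force: [-0.5, -0.4, 0.1]
width: 0.002
gripper_force: 0.0
```

```bash
python3 m2.py 4
```

```text
24.35 scene 84 270.2 [ 0.08  -0.048]
24.4 top 66 272.1 [ 0.082 -0.045]
24.45 scene 87 274.2 [ 0.083 -0.042]
24.5 top 66 275.9 [ 0.086 -0.04 ]
[0.47948636 0.03956653 0.08330048] 24.35
```

Request:
{"fn": "servo_tool", "kwargs": {"translation": [[0, 0, 0], [0, 0, 0], [0, 0, 0], [0, 0, 0], [0, 0, 0], [0, 0, 0], [0, 0, 0], [0, 0, 0]], "rotation": [[0, 0, 0], [0, 0, 0], [0, 0, 0], [0, 0, 0], [0, 0, 0], [0, 0, 0], [0, 0, 0], [0, 0, 0]]}}

```text
clock: 25.22
tool_pos: [0.4795, 0.0396, 0.0833]
ee_rot: [0.999, -0.046, 0.0, 0.0]
ft_force: [-0.1, 0.5, -0.8]
width: 0.001
gripper_force: 0.0
```

Request:
{"fn": "servo_tool", "kwargs": {"translation": [[0, 0, 0], [0, 0, 0], [0, 0, 0], [0, 0, 0], [0, 0, 0], [0, 0, 0], [0, 0, 0], [0, 0, 0]], "rotation": [[0, 0, 0], [0, 0, 0], [0, 0, 0], [0, 0, 0], [0, 0, 0], [0, 0, 0], [0, 0, 0], [0, 0, 0]]}}

```text
clock: 25.88
tool_pos: [0.4795, 0.0396, 0.0833]
ee_rot: [0.999, -0.046, 0.0, 0.0]
ft_force: [0.3, -0.8, 0.4]
width: 0.005
gripper_force: 0.0
```

Request:
{"fn": "servo_tool", "kwargs": {"translation": [[0, 0, 0], [0, 0, 0], [0, 0, 0], [0, 0, 0], [0, 0, 0], [0, 0, 0], [0, 0, 0], [0, 0, 0]], "rotation": [[0, 0, 0], [0, 0, 0], [0, 0, 0], [0, 0, 0], [0, 0, 0], [0, 0, 0], [0, 0, 0], [0, 0, 0]]}}

```text
clock: 26.55
tool_pos: [0.4795, 0.0396, 0.0833]
ee_rot: [0.999, -0.046, -0.0, 0.0]
ft_force: [-0.2, -0.3, -0.5]
width: 0.004
gripper_force: 0.0
```

```bash
python3 m2.py 4
```

```text
26.55 scene 90 333.1 [0.079 0.05 ]
26.6 top 59 333.3 [0.079 0.05 ]
26.65 scene 91 335.0 [0.078 0.053]
26.7 top 59 335.2 [0.077 0.053]
[0.47945684 0.03955256 0.08327636] 26.55
```

Request:
{"fn": "servo_tool", "kwargs": {"translation": [[0, 0, 0], [0, 0, 0], [0, 0, 0], [0, 0, 0], [0, 0, 0], [0, 0, 0], [0, 0, 0], [0, 0, 0]], "rotation": [[0, 0, 0], [0, 0, 0], [0, 0, 0], [0, 0, 0], [0, 0, 0], [0, 0, 0], [0, 0, 0], [0, 0, 0]]}}

```text
clock: 27.42
tool_pos: [0.4795, 0.0395, 0.0833]
ee_rot: [0.999, -0.046, 0.0, 0.0]
ft_force: [-0.5, -0.2, 0.2]
width: -0.001
gripper_force: 0.0
```

Request:
{"fn": "servo_tool", "kwargs": {"translation": [[0, 0, 0], [0, 0, 0], [0, 0, 0], [0, 0, 5], [0, 0, 8], [0, 0, 4], [0, 0, 0], [0, 0, 0]], "rotation": [[0, 0, 0], [0, 0, 0], [0, 0, 0], [0, 0, 0], [0, 0, 0], [0, 0, 0], [0, 0, 0], [0, 0, 0]]}}

```text
clock: 28.08
tool_pos: [0.4799, 0.0396, 0.0668]
ee_rot: [0.999, -0.046, 0.0, 0.0]
ft_force: [-2.3, -0.4, 13.1]
width: 0.0
gripper_force: 6.3
```

```bash
python3 m2.py 4;python3 s.py 0.4795 0.0396 0.083
```

```text
28.0833 scene 91 350.8 [0.062 0.074]
28.1333 top 61 351.0 [0.061 0.073]
28.1833 scene 92 350.8 [0.062 0.074]
28.2333 top 62 351.1 [0.06  0.072]
[0.47993183 0.03955535 0.06684446] 28.0833
28.2833 [0.47993257 0.03957595 0.06707562] [-1.9 -0.7 12. ] -0.0011742903357179568
[[ 0.996 -0.092  0.001]
 [-0.092 -0.996 -0.   ]
 [ 0.001 -0.    -1.   ]]
[-4.13129992e-01  1.48967483e-02 -1.59249112e+01]
```

Request:
{"fn": "servo_tool", "kwargs": {"translation": [[0, 0, -0.7], [0, 0, -0.7], [0, 0, -0.7], [0, 0, -0.7], [0, 0, -0.7], [0, 0, -0.7], [0, 0, -0.7], [0, 0, -0.7]], "rotation": [[0, 0, 0], [0, 0, 0], [0, 0, 0], [0, 0, 0], [0, 0, 0], [0, 0, 0], [0, 0, 0], [0, 0, 0]]}}

```text
clock: 28.95
tool_pos: [0.4791, 0.0395, 0.0714]
ee_rot: [0.999, -0.046, -0.001, 0.0]
ft_force: [-0.3, 0.4, -0.7]
width: -0.004
gripper_force: 0.0
```

Request:
{"fn": "servo_tool", "kwargs": {"translation": [[0, 0, -1], [0, 0, -1], [0, 0, -1], [0, 0, -1], [0, 0, -1], [0, 0, -2], [0, 0, -2], [0, 0, 0]], "rotation": [[0, 0, 0], [0, 0, 0], [0, 0, 0], [0, 0, 0], [0, 0, 0], [0, 0, 0], [0, 0, 0], [0, 0, 0]]}}

```text
clock: 29.62
tool_pos: [0.4798, 0.0396, 0.0814]
ee_rot: [0.999, -0.046, 0.0, -0.0]
ft_force: [0.1, -0.2, -0.1]
width: -0.0
gripper_force: 0.0
```

```bash
python3 m2.py 6
```

```text
29.6167 scene 91 351.6 [0.059 0.073]
29.6667 top 62 351.1 [0.06  0.072]
29.7167 scene 91 351.6 [0.059 0.073]
29.7667 top 61 351.1 [0.06  0.072]
29.8167 scene 91 351.6 [0.059 0.073]
29.8667 top 62 351.1 [0.06  0.072]
[0.47978656 0.03958219 0.08137693] 29.6167
```

Request:
{"fn": "servo_tool", "kwargs": {"translation": [[0, 0, -8], [0, 0, -20], [0, 0, -20], [0, 0, -20], [0, 0, -10], [0, 0, 0], [0, 0, 0], [0, 0, 0]], "rotation": [[0, 0, 0], [0, 0, 0], [0, 0, 0], [0, 0, 0], [0, 0, 0], [0, 0, 0], [0, 0, 0], [0, 0, 0]]}}

```text
clock: 30.58
tool_pos: [0.4789, 0.0395, 0.1583]
ee_rot: [0.999, -0.046, -0.001, 0.0]
ft_force: [-0.4, 0.0, 0.2]
width: -0.001
gripper_force: 0.0
```

```bash
python3 - <<'E'
from m import *
for n,b in(("top",(190,340,150,310)),("scene",(245,352,160,260))):
    c=capture(n)
    an=lambda p:np.degrees(np.arctan2(p[:,1]-AX[1],p[:,0]-AX[0]))
    g=an(p2w(c,cen(c,"green",b),.042)); r=an(p2w(c,cen(c,"red",b),.06))
    print(n,"green",np.percentile(g,[0,2,50,98,100]).round(1),g.mean(),"red",r.mean(),np.percentile(r,[5,95]))
    if n=="top": cr=c["pixels"][150:310,185:345]
    else: cr=c["pixels"][150:280,215:375]
    cv2.imwrite(f"pics/f_{n}.png",cv2.resize(cr,None,fx=3.75,fy=3.75))
E
```

```text
top green [47.5 47.9 59.  69.9 70.4] 58.99949908921142 red 50.1605080909265 [47.08877856 53.34445564]
scene green [48.5 48.9 59.3 69.9 70.4] 59.31458873759964 red 50.73055714727963 [46.53686922 54.7703057 ]
```

View pics/f_top.png

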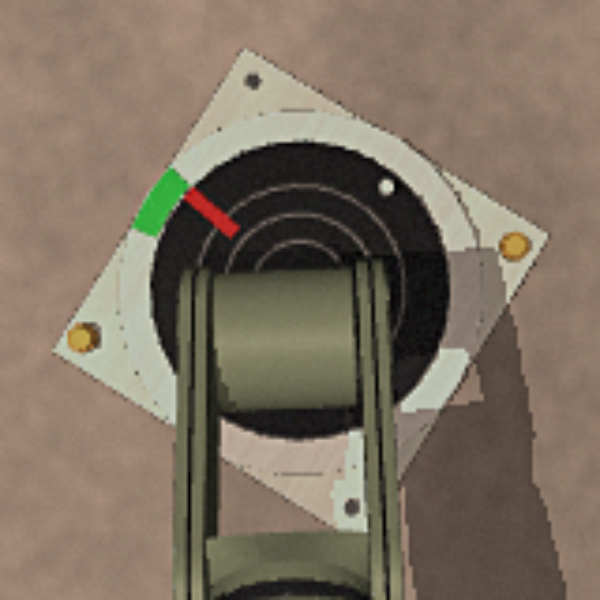

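View pics/f_scene.png

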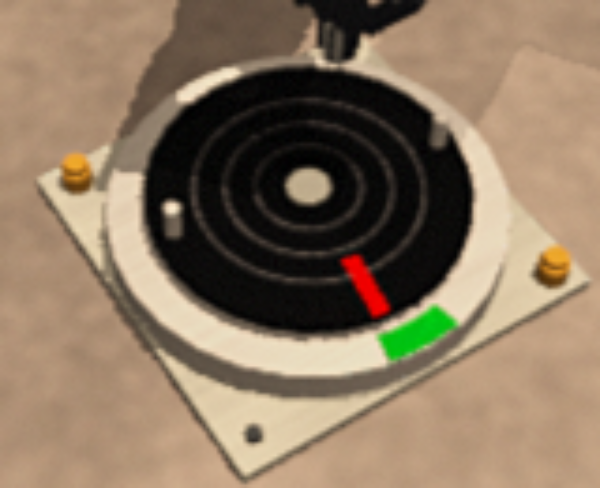

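```bash
python3 -c "
from rig import workorder; print(workorder.close_job())"
```

```text
the job is handed in; nothing more can be done
None
```

I handed the job in with the wheel standing still and free about 9° from the band's centre, inside the ±11.5° limit: a first stop was knocked out of the band on release, so I flicked again to about 2.7 rad/s, well over the required speed, and caught it by a press on the face at roughly 0.2 rad/s.

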